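# Load the sanding tray from the spring-lift caddy and dock it

### The job

Fill every empty pocket of the tray with a wooden sanding block, taking them one after another from the top of the spring-lift caddy and laying each flat in its pocket. Then swing the latch clear of the dock's mouth, slide the loaded tray under the lips of the dock until it is fully home against the stop, and swing the latch shut again across its front. Leave the other tools on the bench where they are.

Things in the scene. Friction and masses are not known exactly. Their poses are not given: they have to be found in the camera images.
- block1_mid (a point): Centre (half-way up) of a wooden sanding block with a cork sole, 50 (x) x 80 (y) x 28 (z) mm, about 90 g, at the start in the caddy's stack of four, x and y along the caddy's. All blocks are alike. Grip it across its 50 mm width; holding its upper half is enough.
- block2_mid (a point): Centre (half-way up) of a wooden sanding block with a cork sole, 50 (x) x 80 (y) x 28 (z) mm, about 90 g, at the start in the caddy's stack of four, x and y along the caddy's. All blocks are alike. Grip it across its 50 mm width; holding its upper half is enough.
- block3_mid (a point): Centre (half-way up) of a wooden sanding block with a cork sole, 50 (x) x 80 (y) x 28 (z) mm, about 90 g, at the start in the caddy's stack of four, x and y along the caddy's. All blocks are alike. Grip it across its 50 mm width; holding its upper half is enough.
- block4_mid (a point): Centre (half-way up) of a wooden sanding block with a cork sole, 50 (x) x 80 (y) x 28 (z) mm, about 90 g, at the start in the caddy's stack of four, x and y along the caddy's. All blocks are alike. Grip it across its 50 mm width; holding its upper half is enough.
- spare1_mid (a point): Centre of a sanding block like the others that may already lie in the tray's pocket 1 at the start; up to two of these four are there, the others are absent.
- spare2_mid (a point): Centre of a sanding block like the others that may already lie in the tray's pocket 2 at the start; up to two of these four are there, the others are absent.
- spare3_mid (a point): Centre of a sanding block like the others that may already lie in the tray's pocket 3 at the start; up to two of these four are there, the others are absent.
- spare4_mid (a point): Centre of a sanding block like the others that may already lie in the tray's pocket 4 at the start; up to two of these four are there, the others are absent.
- caddy: Fixed caddy round the stack; origin at the centre of its underside; 86 (x) x 112 (y) x 150 mm high. Its -x and +x faces are open over the middle 56 mm from 42 mm up, for fingers. 2 mm play: lift blocks straight up. A soft spring (0.03 N/mm) below lifts the stack by one block (28 mm) within 1 s when the top one is taken, so its top stays about 162 mm (+-10) above the bench; the lone last block too.
- tray_mid (a point): Centre of the loose plywood tray, 16 mm above its underside; 152 (x) x 190 (y) mm, about 0.35 kg empty. Four pockets of 56 x 86 mm. Pocket floor 6 mm above the underside; walls and dividers 20 mm (a block stands 14 mm proud), front (-y) wall 32 mm (134 wide). Divider along y 20 mm thick, side walls 10 mm. Goes into the dock +y end first.
- pocket1 (a point): Where the centre of a block that lies in tray pocket 1 belongs: 20 mm above the tray's underside, at x = -38, y = -46 mm from the tray's centre. Axes as the tray's; the block's 80 mm length goes along y.
- pocket2 (a point): Where the centre of a block that lies in tray pocket 2 belongs: 20 mm above the tray's underside, at x = +38, y = -46 mm from the tray's centre. Axes as the tray's; the block's 80 mm length goes along y.
- pocket3 (a point): Where the centre of a block that lies in tray pocket 3 belongs: 20 mm above the tray's underside, at x = -38, y = +46 mm from the tray's centre. Axes as the tray's; the block's 80 mm length goes along y.
- pocket4 (a point): Where the centre of a block that lies in tray pocket 4 belongs: 20 mm above the tray's underside, at x = +38, y = +46 mm from the tray's centre. Axes as the tray's; the block's 80 mm length goes along y.
- tray_handle (a point): Centre of the upright handle tab at the tray's front (-y): 36 (x) x 12 (y) x 54 (z) mm, from 6 to 60 mm above the bench, joined to the tray by a stem 20 mm wide whose top is 18 mm above the bench; 30 mm free between tab and tray. Axes as the tray's. Pinch it across its 12 mm thickness (y) from above.
- dock: Fixed dock: two runners with lips over a 158 mm wide channel along its y, flared mouth at -y (190 mm channel, flare 25 mm more), stop at +y. The tray slides on the bench under the lips (underside 24 mm up, 8 mm inward). Origin on the bench at the channel's centre; the tray is home when its centre is over it, axes parallel, rear against the stop, front flush with the channel's -y end.
- latch (a joint): Angle (rad) of the steel swing latch at the dock's mouth: -0.5 fully outward, 0 straight out along the dock's -y, 1.571 closed, pointing along the dock's -x across the mouth, 6 mm in front of the tray. Increasing is clockwise seen from above. It starts nearly closed, stays where it is left (1 to 2 N at the post moves it) and cannot close on a tray that is not home.
- latch_post (a point): Point on the upright round wooden post of the latch arm, 18 mm in diameter, exposed from 36 to 80 mm above the bench (this point at 60 mm), 55 mm from the latch's vertical pivot, which stands at x = 112, y = -108 mm from the dock's origin; the arm reaches 80 mm from it, 22 to 36 mm up.
- router_case: Bystander to be left alone: green plastic router bit case, 90 x 150 x 45 mm. Origin at the centre of its underside.
- edge_guide: Bystander to be left alone: aluminium edge guide, a bar 34 x 280 mm, 26 mm high at its black knobs. Origin at the centre of its underside.
- clamp1: Bystander to be left alone: red spring clamp lying flat, about 185 x 80 mm, 22 mm high. Origin at its underside, close to its pivot.
- clamp2: Bystander to be left alone: second red spring clamp, the same; sometimes absent. Origin at its underside, close to its pivot.
- square: Bystander to be left alone: try square: wooden stock 20 x 130 x 14 mm along its y, steel blade reaching 210 mm to its +x side. Origin at the middle of its stock's underside.
- grey_sander: Bystander to be left alone: grey plastic sanding block, 68 x 115 x 34 mm, not one of the wooden ones; sometimes absent. Origin at the centre of its underside.

How it is judged:
On the way, in this order (a step that is already met when the one before it is completed fails the run):
1. all four pockets of the tray hold a sanding block lying flat (distance between any of block1_mid, block2_mid, block3_mid, block4_mid, spare1_mid, spare2_mid, spare3_mid, spare4_mid and pocket1 below 0.007 m and distance between any of block1_mid, block2_mid, block3_mid, block4_mid, spare1_mid, spare2_mid, spare3_mid, spare4_mid and pocket2 below 0.007 m and distance between any of block1_mid, block2_mid, block3_mid, block4_mid, spare1_mid, spare2_mid, spare3_mid, spare4_mid and pocket3 below 0.007 m and distance between any of block1_mid, block2_mid, block3_mid, block4_mid, spare1_mid, spare2_mid, spare3_mid, spare4_mid and pocket4 below 0.007 m), for 0.2 s.
2. the loaded tray is fully home in the dock (y of tray_mid in the frame of dock above -0.006 m and x of tray_mid in the frame of dock between -0.008 and 0.008 m and angle between the y axis of tray_mid and the y axis of dock, either way round below 0.06 rad and height (world z) of tray_mid below 0.024 m), for 0.2 s.
3. the latch is swung shut across the tray's front (value of joint latch above 1.4 rad), for 0.2 s.
At the end, for the whole second after the job is handed in: Each of the four tray pockets holds a block lying flat on its floor (its centre within 7 mm of the pocket point); the tray is on the bench in the dock, at most 6 mm short of home, within 8 mm sideways and 0.06 rad; the latch is past 1.40 rad; all at rest (all of step 1 and all of step 2 and value of joint latch above 1.4 rad and linear speed of each of block1, block2, block3, block4, spare1, spare2, spare3, spare4, tray below 0.03 m/s); the robot touches nothing.
It fails at once if a bystanding tool is moved by more than 40 mm (distance of any of router_case, edge_guide, clamp1, clamp2, square, grey_sander from where it was at the start of the episode above 0.04 m).
Of spare1, spare2, spare3, spare4, clamp2, grey_sander only 1 to 2 are there at a start; the rules pass over those that are not, and their reading is None.
At some moment in a run one of tray may be knocked a few centimetres aside while the robot is not near it.
Once in a run the grip may slacken for a moment while it holds something.
It also fails if it takes over 208 s, if anything falls off the work surface, if the arm or the gripper's body presses on something with over 40 N, if the wrist force passes 120 N, or if a joint passes its speed limit or range.

### The arm

A 6-joint arm with a two-finger parallel gripper is mounted at the origin on the work surface. World frame = base frame: x ahead of the robot, y to its left, z up, the work surface at z = 0. Lengths are in m, angles in rad, forces in N, time in s.
With the tool pointing down it reaches from about 0.325 to 0.775 m from the base axis. Payload 9.3 kg.
Tool frame: the origin (TCP) lies midway between the tips of the shut fingers; the grasp point (between the pads) lies 19 mm behind it; z points along the fingers, y is the direction in which the jaws open and shut (so a half turn about z gives the same grasp; the last joint's range is limited). The gripper opens to 85 mm and grips with 20 to 120 N. Pads are 22 mm wide; open, the fingers measure 114 mm over their backs; the gripper's body (76 mm by 85 mm) begins 54 mm behind the grasp point. The pads swing forward as they close: fully open they stand 13 mm farther back than shut.
Start: joints at [-1.47, 0.259, 0.021, 1.334, 0, 1.418], TCP at [0.138, -0.532, 0.231] pointing down, gripper open.
Joint ranges: [-3.04, 3.04], [-0.91, 1.82], [-1.04, 1.36], [-1.92, 1.95], [-1.52, 1.45], [-3.14, 3.14]. Speed limits (rad/s): [2.22, 2.22, 2.79, 3.14, 3.14, 3.14].

### API

Orientations are given as a unit quaternion [w, x, y, z].
In Python, from bench import manip gives the robot as it stands. Calls block until the motion is done:
- manip.reach(position, orientation): joint-space move of the TCP to a pose.
- manip.move_l(position, rotation=None, v=0.15, contact_N=None): straight line of the TCP; rotation=None keeps the orientation; v is the mean speed in m/s. With contact_N (N) it stops when the force on the tool has changed by that much, and returns True; else False.
- manip.goto_joints(angles): joint-space move.
- manip.set_gripper(opening, force=None): finger opening in m; force is the grip in N (None keeps the last); returns when the fingers have stopped.
- manip.pause(seconds).
- manip.ik(position, orientation): joint angles nearest the present ones, or None.
- manip.get_obs(): the state.
- manip.camera(name): name is "side" or "top" or "wrist"; returns the picture (400x640x3 uint8, blue, green, red); there is no depth.
- manip.camera_info(name): a dict with "vertical_fov" (degrees; the focal length in pixels is half the picture's height over the tangent of half this angle, whatever the lens; pixels are square), "cx", "cy" (the principal point, pixels), "eye" and "attitude" of the camera in the world; the wrist camera has in their place "hand_eye" (4x4, takes a point from camera to tool coordinates, whose origin is the TCP and whose axes are the flange's). Camera axes: x right, y down, z forward; pixel columns grow to the right and rows downward; lengths in m; the calibration is good to about 2 mm. The wrist camera is an equidistant fisheye: a pixel r from the principal point sees the ray r / f radians off the axis. A picture is of the moment at which its call begins: read the wrist's pose just before it. camera_info takes no time and is no camera call.
A pose or a line that the arm cannot do raises manip.IKError and nothing moves.
- manip.job_done(): hands the job in, once; it reports no verdict.
The state is a dict: "clock": time; "joint_positions": joint angles; "joint_velocities": joint speeds; "effort": joint torques, N m; "ee_pos": TCP position; "ee_rot": TCP orientation; "ft_force": force on the tool from outside, world axes, zero at the start; "wrist_torque": the same for the moment, N m; "finger_gap": finger opening in m.
Only numpy, scipy, OpenCV 4.12 (cv2) and the standard library are available. Lean on these libraries where they do the work, as an engineer would, in place of code of your own. Each camera call takes 0.05 s, during which the arm holds its last target. There are 200 camera calls.

## Working session

There is one attempt and no reset: what is moved stays moved. The work goes in short steps, each a Python script; the robot and the scene stay as the last script left them, time stands still between calls to the robot, and variables do not carry over. Pictures are saved under pics/ and viewed, about 12 in all and at most 16, crops included, and the job is handed in when it is done.

```bash
ls; mkdir -p pics; python3 - <<'E'
from bench import manip
import cv2
for n in("top","side"):
    cv2.imwrite(f"pics/{n}0.png",manip.camera(n)); print(n,manip.camera_info(n))
print(manip.camera_info("wrist")); o=manip.get_obs(); print(o["clock"],o["ee_pos"],o["ee_rot"],o["finger_gap"])
E
```

```text
pics
top {'vertical_fov': 50.993295942663394, 'cx': 321.9301986870956, 'cy': 198.40427809521867, 'eye': array([ 0.38367645, -0.04846187,  1.27784836]), 'attitude': array([ 0.04305223, -0.69818775,  0.71272908, -0.05193871])}
side {'vertical_fov': 54.72606710521125, 'cx': 315.3957450308572, 'cy': 200.59566998967668, 'eye': array([ 0.07805948, -0.69397539,  0.62928691]), 'attitude': array([-0.45276862,  0.83689012, -0.27011972,  0.14714226])}
{'vertical_fov': 65.70646984690485, 'cx': 316.7809086596802, 'cy': 194.88058141503853, 'hand_eye': array([[-5.30068584e-05, -9.60776024e-01, -2.77325493e-01,
         7.04411609e-02],
       [ 9.99999913e-01, -1.65349806e-04,  3.81707697e-04,
        -2.46138660e-04],
       [-4.12591320e-04, -2.77325449e-01,  9.60775949e-01,
        -1.42072208e-01],
       [ 0.00000000e+00,  0.00000000e+00,  0.00000000e+00,
         1.00000000e+00]])}
0.1 [ 0.1380583  -0.53212881  0.23073048] [-5.94522208e-04  9.91958462e-01  1.26562464e-01 -3.02352912e-06] 0.0855349009134335
```

View pics/top0.png

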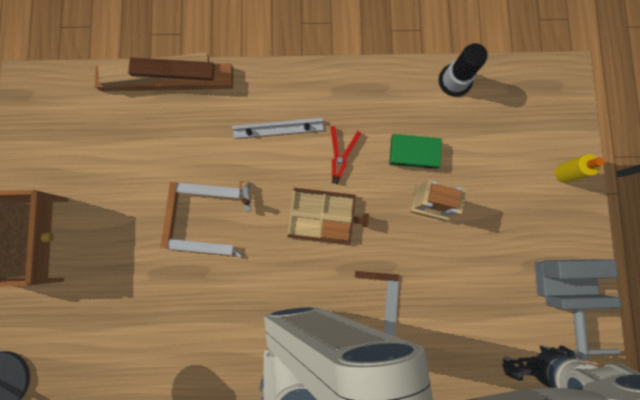

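View pics/side0.png

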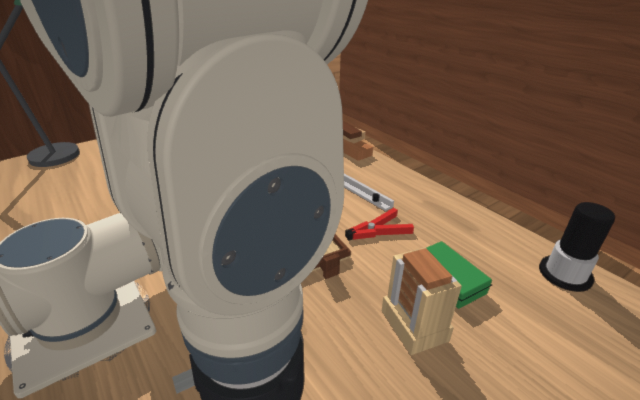

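The top view shows the dock at (205,218), the tray at (322,217) with the handle at (363,220), the caddy at (440,200) and a spare near (337,230). I'll enlarge it.

```bash
cat > h.py <<'E'
from bench import manip
import numpy as np, cv2
from scipy.spatial.transform import Rotation as R
def rot(q): return R.from_quat(np.roll(q,-1))
def ray(name,uv,obs=None):
    i=manip.camera_info(name); f=200/np.tan(np.radians(i["vertical_fov"]/2))
    p=(np.atleast_2d(uv).astype(float)-[i["cx"],i["cy"]])/f
    if name=="wrist":
        th=np.linalg.norm(p,axis=1,keepdims=True); d=np.hstack([p*np.sinc(th/np.pi),np.cos(th)])
        T=np.eye(4);T[:3,:3]=rot(obs["ee_rot"]).as_matrix();T[:3,3]=obs["ee_pos"];T=T@i["hand_eye"]
        return T[:3,3],d@T[:3,:3].T
    d=np.hstack([p,np.ones((len(p),1))])
    return i["eye"],rot(i["attitude"]).apply(d)
def at(name,uv,z,obs=None):
    e,d=ray(name,uv,obs); return e+d*((z-e[2])/d[:,2])[:,None]
def down(yaw): # tool z down, jaw (tool y) axis at angle yaw from world x
    y=np.array([np.cos(yaw),np.sin(yaw),0]);z=np.array([0,0,-1.]);m=np.c_[np.cross(y,z),y,z]
    return np.roll(R.from_matrix(m).as_quat(),1)
def tri(r1,r2): # two (eye,dir) rays
    A=0;b=0
    for e,d in(r1,r2):
        d=d.ravel()/np.linalg.norm(d);P=np.eye(3)-np.outer(d,d);A=A+P;b=b+P@e
    return np.linalg.solve(A,b)
E
python3 - <<'E'
from h import *
im=cv2.imread("pics/top0.png")
cv2.imwrite("pics/top0c.png",cv2.resize(im[110:270,150:350],None,fx=4,fy=4,interpolation=cv2.INTER_CUBIC)[:600])
cv2.imwrite("pics/top0d.png",cv2.resize(im[120:300,280:480],None,fx=4,fy=4,interpolation=cv2.INTER_CUBIC)[:600])
P=lambda n,uv,z:print(n,at("top",uv,z).round(3).tolist())
P("dock",[[170,183],[163,247],[248,184],[238,253]],.03)
P("tray",[[294,189],[289,238],[355,194],[353,243]],.02)
P("caddy top",[[441,195]],.16)
E
```

```text
dock [[0.608, 0.39, 0.03], [0.417, 0.405, 0.03], [0.6, 0.156, 0.03], [0.395, 0.185, 0.03]]
tray [[0.584, 0.018, 0.02], [0.436, 0.035, 0.02], [0.565, -0.167, 0.02], [0.417, -0.156, 0.02]]
caddy top [[0.538, -0.386, 0.16]]
```

View pics/top0c.png

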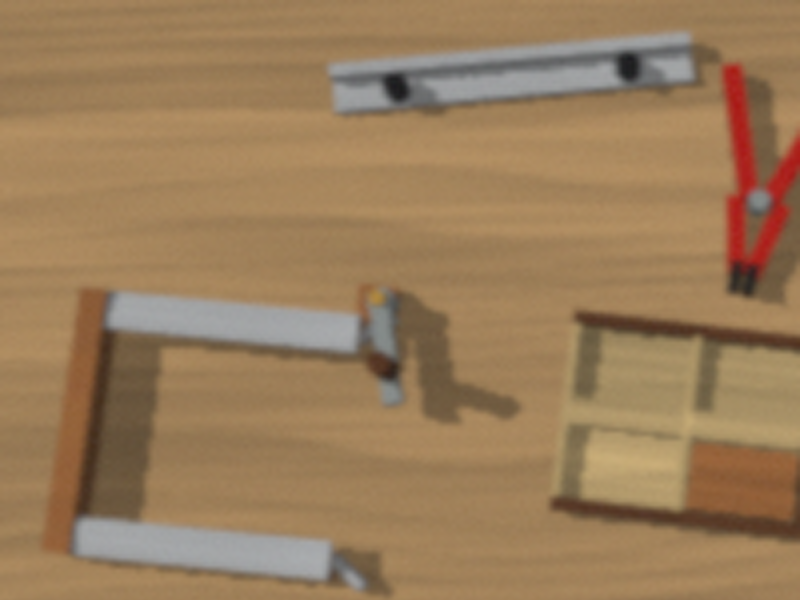

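View pics/top0d.png

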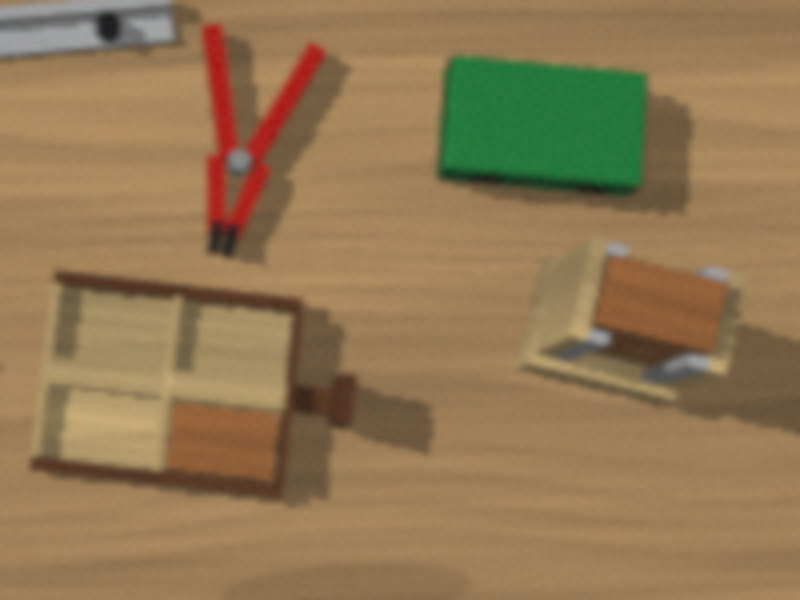

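```bash
python3 - <<'E'
from h import *
g=lambda a,o:np.array(a)/4-.375+np.array(o)
t=at("top",g([[57,273],[32,465],[300,300],[280,495]],[280,120]),.02)
b=at("top",g([[610,255],[730,283],[715,360],[592,328]],[280,120]),.162)
d=at("top",g([[110,292],[360,313],[75,557],[330,580]],[150,110]),.03)
hd=at("top",g([[343,400]],[280,120]),.06); ps=at("top",g([[383,360]],[150,110]),.08);pv=at("top",g([[378,297]],[150,110]),.04)
ang=lambda p,q:np.arctan2(*(q-p)[[1,0]])
print("tray",t.mean(0),ang(t[1],t[0]),ang(t[3],t[2]),"y",ang(t[2],t[0]),ang(t[3],t[1]));print("handle",hd)
print("blk",b.mean(0),ang(b[3],b[0]),ang(b[2],b[1]),ang(b[1],b[0]),np.linalg.norm(b[0]-b[1]),np.linalg.norm(b[0]-b[3]))
print("dock",d.mean(0),ang(d[2],d[0]),ang(d[1],d[0]),ang(d[3],d[2]),np.linalg.norm(d[0]-d[1]),np.linalg.norm(d[0]-d[2]),"post",ps,pv)
bc=b.mean(0);tc=t.mean(0);dc=d.mean(0)
print([np.array(manip.ik(p,down(a))).round(2) if manip.ik(p,down(a)) is not None else None for p in([*bc[:2],.26],[*tc[:2],.2],[*dc[:2],.2]) for a in(-.1,-.25)])
E
```

```text
tray [ 0.50251688 -0.06359151  0.02      ] -0.14030839612198656 -0.13295568300508037 y 1.4392062511790653 1.4299568602805899
handle [[ 0.48333572 -0.19082149  0.06      ]]
blk [ 0.53381201 -0.39617019  0.162     ] -0.29354795928281263 -0.2552150491988389 1.3177144414471336 0.08285431046626217 0.05171308716324652
dock [0.50000076 0.28495678 0.03      ] -0.10472504934180916 1.466372596030258 1.4603108718769278 0.18857078590421308 0.1984657125884145 post [[0.54636472 0.15489129 0.08      ]] [[0.59933241 0.16555286 0.04      ]]
[array([-0.76,  0.46,  0.4 ,  1.51,  0.  ,  0.91]), array([-0.76,  0.46,  0.4 ,  1.51,  0.  ,  1.06]), array([-0.29,  0.2 , -0.14,  1.23,  0.  ,  1.38]), array([-0.29,  0.2 , -0.14,  1.23,  0.  ,  1.53]), array([0.37, 0.31, 0.02, 1.28, 0.  , 2.04]), array([0.37, 0.31, 0.02, 1.28, 0.  , 2.19])]
```

```bash
python3 - <<'E'
from h import *
import pickle
S={}
def look(k,c,z,yaw):
    for i,s in enumerate((-.04,.04)):
        manip.reach([c[0]+s*np.cos(yaw),c[1]+s*np.sin(yaw),z],down(yaw))
        S[k,i]=manip.get_obs(); cv2.imwrite(f"pics/{k}{i}.png",manip.camera("wrist"))
look("dock",(.48,.22),.24,-.1)
look("tray",(.5,-.08),.22,-.13)
look("cad",(.534,-.396),.27,-.27)
pickle.dump(S,open("S.pkl","wb"))
cv2.imwrite("pics/top1.png",manip.camera("top"))
mk=lambda k,f:np.vstack([cv2.imread(f"pics/{k}{i}.png")[50:350,f:f+400] for i in(0,1)])
for k in("dock","tray","cad"):
    cv2.imwrite(f"pics/{k}m.png",cv2.hconcat([cv2.imread(f"pics/{k}{i}.png")[:,120:520] for i in(0,1)]))
print(manip.get_obs()["clock"])
E
```

```text
6.8833
```

View pics/cadm.png

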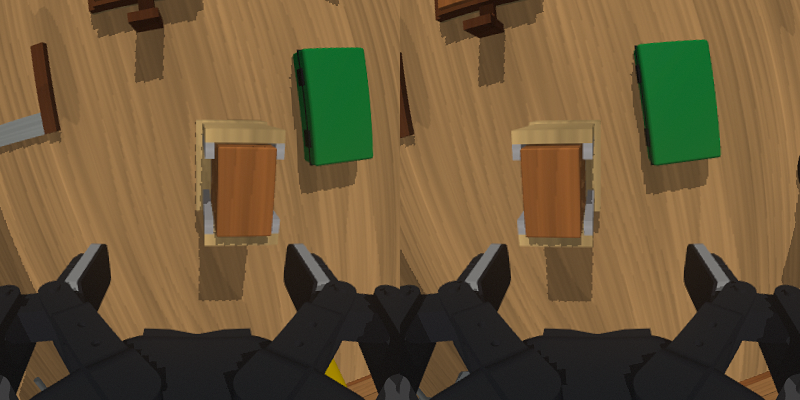

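View pics/traym.png

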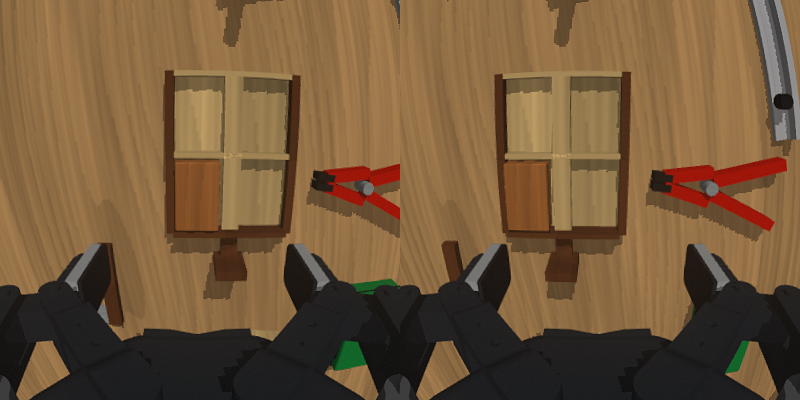

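View pics/dockm.png

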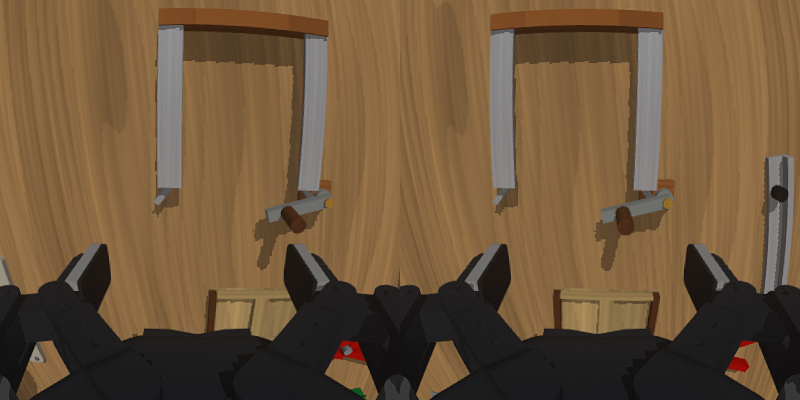

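Seen so far:
- **Caddy:** the block top spans about (217,145) to (276,236) in the left picture.
- **Tray:** a spare lies in pocket 1 and pockets 2–4 are empty. The divider cross is at (234,156) left and (562,156) right, and the handle top at (230,272).
- **Dock:** the lips run from (183,27) to (181,188) and from (305,37) to (299,190). The latch pin is at (329,203) and the post top at (297,226).

Next I'll triangulate these points.

```bash
python3 - <<'E'
from h import *
import pickle
S=pickle.load(open("S.pkl","rb"))
def T(k,l,r):
    l=np.array(l)+[120,0];r=np.array(r)+[-280,0]
    return np.array([tri((*[ray("wrist",a,S[k,0])][0],),(*[ray("wrist",b,S[k,1])][0],)) for a,b in zip(np.atleast_2d(l),np.atleast_2d(r))])
ang=lambda p,q:np.arctan2(*(q-p)[[1,0]]).round(3)
b=T("cad",[[217,145],[276,145],[273,236],[216,235]],[[520,145],[580,145],[581,237],[523,237]])
print("blk",b.round(4).tolist(),b.mean(0).round(4),ang(b[0],b[1]),ang(b[3],b[2]),ang(b[3],b[0]),ang(b[2],b[1]))
t=T("tray",[[234,156],[166,71],[300,75],[230,272],[289,156],[175,154]],[[562,156],[495,74],[630,72],[562,272],[620,156],[505,156]])
print("tray cross,RL,RR,handle,divR,divL",t.round(4).tolist(),ang(t[1],t[2]),ang(t[3],t[0]),ang(t[5],t[4]))
d=T("dock",[[183,27],[181,188],[305,37],[299,190],[329,203],[297,226]],[[514,32],[513,188],[638,33],[634,190],[667,203],[625,229]])
print("dock",d.round(4).tolist(),ang(d[1],d[0]),ang(d[3],d[2]),ang(d[1],d[3]))
for k,m in(("cad",.162),):
  for i,uv in((0,[[217,145],[276,145],[273,236],[216,235]]),(1,[[520,145],[580,145],[581,237],[523,237]])):
    p=at("wrist",np.array(uv)+[120-400*i,0],m,S[k,i]);print(p.mean(0),ang(p[3],p[0]),ang(p[2],p[1]),ang(p[0],p[1]),np.linalg.norm(p[0]-p[1]),np.linalg.norm(p[0]-p[3]))
for i,uv in((0,[[166,71],[300,75],[234,156]]),(1,[[495,74],[630,72],[562,156]])):
    p=at("wrist",np.array(uv)+[120-400*i,0],.02,S["tray",i]);print("tray",p.round(4).tolist(),ang(p[0],p[1]))
    h=at("wrist",[[230+332*i+120-400*i,272]],.06,S["tray",i]);print("h",h,ang(h[0],p[2]))
for i,uv in((0,[[183,27],[181,188],[305,37],[299,190]]),(1,[[514,32],[513,188],[638,33],[634,190]])):
    p=at("wrist",np.array(uv)+[120-400*i,0],.03,S["dock",i]);print("dock",p.round(4).tolist(),ang(p[1],p[0]),ang(p[3],p[2]),ang(p[1],p[3]))
    q=at("wrist",np.array([[329,203],[667,203]][i])+[120-400*i,0],.04,S["dock",i]);q2=at("wrist",np.array([[297,226],[625,229]][i])+[120-400*i,0],.08,S["dock",i]);print("pin,post",q,q2)
E
```

```text
blk [[0.5225, -0.3493, 0.1583], [0.571, -0.3628, 0.157], [0.5505, -0.4384, 0.1665], [0.5019, -0.4239, 0.1679]] [ 0.5365 -0.3936  0.1624] -0.271 -0.291 1.3 1.306
tray cross,RL,RR,handle,divR,divL [[0.5042, -0.062, 0.0223], [0.4423, 0.0414, 0.0221], [0.59, 0.0214, 0.021], [0.4848, -0.194, 0.0446], [0.5681, -0.07, 0.0209], [0.4394, -0.0519, 0.0229]] -0.135 1.425 -0.14
dock [[0.4417, 0.389, 0.0252], [0.4205, 0.205, 0.0385], [0.5829, 0.3694, 0.0274], [0.5612, 0.1871, 0.034], [0.5981, 0.1696, 0.0426], [0.5446, 0.1587, 0.078]] 1.456 1.452 -0.127
[ 0.53623888 -0.39451883  0.162     ] 1.308 1.338 -0.252 0.04922481468351309 0.07893326709201758
[ 0.53611668 -0.39431389  0.162     ] 1.269 1.3 -0.284 0.04961990682610904 0.08197207285469256
tray [[0.4421, 0.0411, 0.02], [0.5905, 0.0219, 0.02], [0.5044, -0.0627, 0.02]] -0.128
h [[ 0.48396086 -0.18529157  0.06      ]] 1.406
tray [[0.4417, 0.0424, 0.02], [0.5901, 0.0211, 0.02], [0.5039, -0.062, 0.02]] -0.143
h [[ 0.48801839 -0.18462452  0.06      ]] 1.442
dock [[0.4419, 0.3887, 0.03], [0.4198, 0.2027, 0.03], [0.5821, 0.37, 0.03], [0.5625, 0.1859, 0.03]] 1.453 1.465 -0.117
pin,post [[0.59931527 0.16828916 0.04      ]] [[0.54392744 0.16061272 0.08      ]]
dock [[0.4429, 0.3867, 0.03], [0.4179, 0.2032, 0.03], [0.5824, 0.3677, 0.03], [0.5616, 0.1859, 0.03]] 1.435 1.457 -0.12
pin,post [[0.59869628 0.16899224 0.04      ]] [[0.54447567 0.15858572 0.08      ]]
```

```bash
cat >> h.py <<'E'
CAD=np.array([.5363,-.394]);CY=-.272
TRAY=np.array([.5037,-.0625]);TY=-.136
DOCK=np.array([.5013,.2868]);DY=-.119
def loc(c,yaw,x,y): return np.array(c)+[x*np.cos(yaw)-y*np.sin(yaw),x*np.sin(yaw)+y*np.cos(yaw)]
def traycheck(tag):
    im=manip.camera("top");cv2.imwrite(f"pics/top_{tag}.png",im)
    r=cv2.imread("pics/top0.png")[186:246,286:372]
    m=cv2.matchTemplate(im,r,cv2.TM_CCOEFF_NORMED)
    _,s,_,p=cv2.minMaxLoc(m); print(tag,"tray match",round(s,3),p,"expected (286,186)",round(float(m[186,286]),3))
def pick(top=.162):
    q=down(CY)
    manip.reach([*CAD,.26],q);manip.set_gripper(.072,60)
    manip.move_l([*CAD,top-.016],v=.1); 
    manip.set_gripper(.03,60); g0=manip.get_obs()["finger_gap"]
    manip.move_l([*CAD,.29],v=.12); o=manip.get_obs()
    print("gap",g0,o["finger_gap"],"clock",o["clock"])
E
python3 - <<'E'
from h import *
traycheck("a")
pick()
traycheck("b")
o=manip.get_obs();cv2.imwrite("pics/w_b.png",manip.camera("wrist"))
a=cv2.imread("pics/top_b.png")[100:300,250:490];b=cv2.imread("pics/w_b.png")
cv2.imwrite("pics/m_b.png",cv2.hconcat([cv2.resize(a,(400,333)),cv2.copyMakeBorder(b[100:400,120:520],0,33,0,0,0)]))
E
```

```text
a tray match 0.912 (286, 186) expected (286,186) 0.912
gap 0.0485833378652468 0.048732150517113944 clock 10.4833
b tray match 0.998 (286, 186) expected (286,186) 0.998
```

View pics/m_b.png

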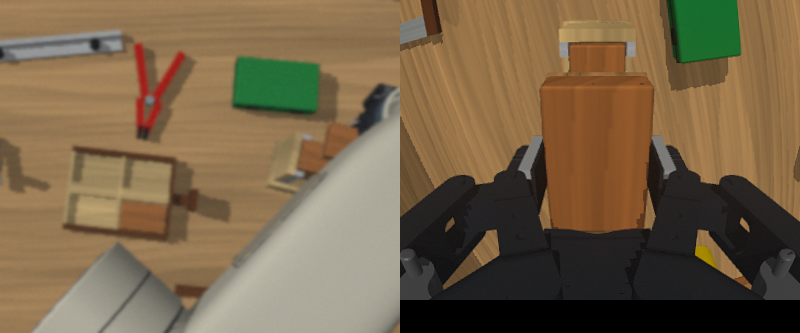

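The block is held level and square between the pads. Its far top edge is at about (548–650, 84) in the crop, and the tray hasn't moved. I'll place it in pocket 4.

```bash
cat >> h.py <<'E'
POCK={1:(-.038,-.046),2:(.038,-.046),3:(-.038,.046),4:(.038,.046)}
def place(n,dx=0,dy=0,tray=None,ty=None):
    tray=TRAY if tray is None else tray; ty=TY if ty is None else ty
    P=loc(tray,ty,POCK[n][0]+dx,POCK[n][1]+dy);q=down(ty)
    manip.reach([*P,.12],q); manip.move_l([*P,.048],v=.12)
    hit=manip.move_l([*P,.0195],v=.04,contact_N=5)
    o=manip.get_obs();print("place",n,"contact",hit,"z",o["ee_pos"].round(4),"F",np.round(o["ft_force"],1),"gap",o["finger_gap"])
    return o["ee_pos"][2]
def release():
    p=manip.get_obs()["ee_pos"]
    manip.set_gripper(.061); manip.move_l([p[0],p[1],.14],v=.15)
E
python3 - <<'E'
from h import *
o=manip.get_obs()
p=at("wrist",[[548+120-400,184],[647+120-400,184]],o["ee_pos"][2]+.016,o)
print((rot(o["ee_rot"]).inv().apply(p-o["ee_pos"])*1000).round(1))
z=place(4)
if z<.026: release()
E
```

```text
[[ 39.1 -20.9 -16. ]
 [ 39.1  21.  -16. ]]
place 4 contact False z [ 0.5477 -0.0221  0.0196] F [-0.5 -0.3 -1.3] gap 0.048506809046339645
```

```bash
cat >> h.py <<'E'
def seetray(tag):
    s=-.04;c=(.5,-.08);yaw=-.13
    manip.reach([c[0]+s*np.cos(yaw),c[1]+s*np.sin(yaw),.22],down(yaw));cv2.imwrite(f"pics/st_{tag}.png",manip.camera("wrist"))
E
python3 - <<'E'
from h import *
seetray("4"); pick(); traycheck("c")
im=cv2.imread("pics/st_4.png")[40:340,240:500];im2=cv2.imread("pics/top_c.png")[100:300,250:490]
cv2.imwrite("pics/m_c.png",cv2.hconcat([cv2.resize(im,(400,462)),cv2.copyMakeBorder(cv2.resize(im2,(400,333)),0,129,0,0,0)]))
E
```

```text
gap 0.048372605814954936 0.04841472144778501 clock 20.0667
c tray match 0.91 (286, 186) expected (286,186) 0.91
```

View pics/m_c.png

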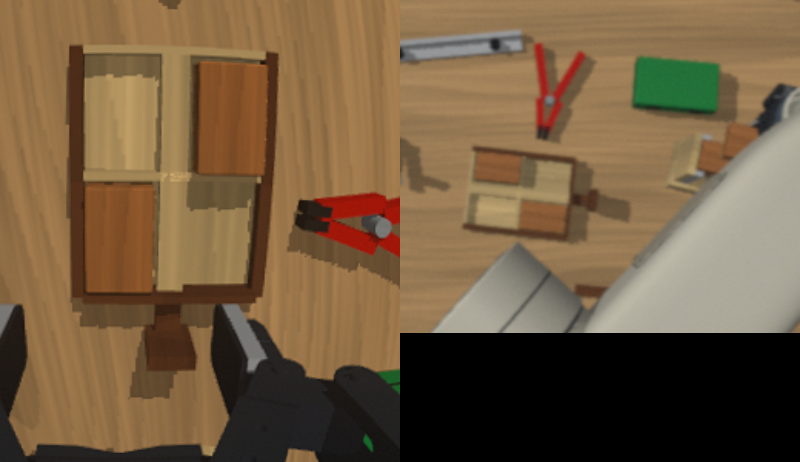

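The block lies in pocket 4 at about (232,118), and the tray is unmoved. On to pocket 3, then the next pick.

```bash
python3 - <<'E'
from h import *
z=place(3)
if z<.026:
    release(); seetray("3"); pick(); traycheck("d")
    im=cv2.imread("pics/st_3.png")[40:340,240:500];im2=cv2.imread("pics/top_d.png")[100:300,250:490]
    cv2.imwrite("pics/m_d.png",cv2.hconcat([cv2.resize(im,(400,462)),cv2.copyMakeBorder(cv2.resize(im2,(400,333)),0,129,0,0,0)]))
E
```

```text
place 3 contact False z [ 0.4724 -0.0118  0.0196] F [ 0.4  0.5 -1.1] gap 0.04821589990662379
gap 0.04804113504807991 0.048090604708809215 clock 29.55
d tray match 0.77 (286, 186) expected (286,186) 0.77
```

```bash
python3 - <<'E'
from h import *
z=place(2)
if z<.026:
    release(); seetray("2"); manip.reach([.55,-.35,.3],down(-.2)); traycheck("e")
    im=cv2.imread("pics/st_2.png")[40:340,240:500];im2=cv2.imread("pics/top_e.png")[100:300,130:400]
    cv2.imwrite("pics/m_e.png",cv2.hconcat([cv2.resize(im,(400,462)),cv2.copyMakeBorder(cv2.resize(im2,(400,296)),0,166,0,0,0)]))
E
```

```text
place 2 contact True z [ 0.5346 -0.113   0.0187] F [-0.3  0.8  5.7] gap 0.04873109582097449
e tray match 0.714 (286, 186) expected (286,186) 0.714
```

View pics/m_e.png

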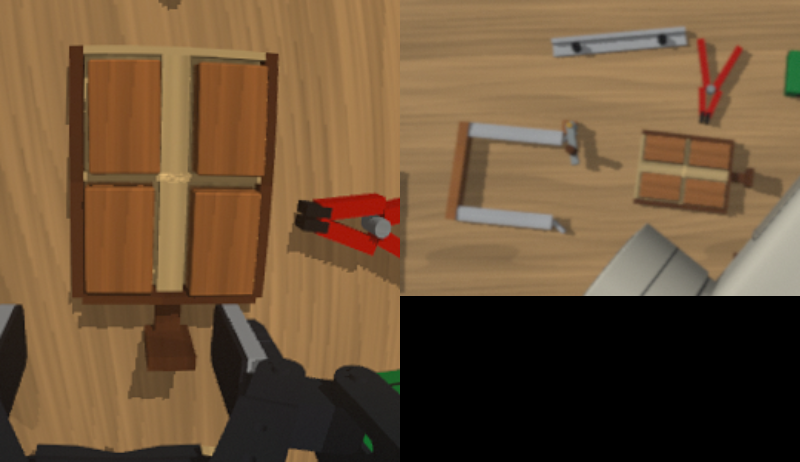

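All four pockets are filled and the blocks lie flat; the latch is still nearly closed. I'll open it by caging the post loosely between the fingers.

```bash
cat >> h.py <<'E'
PIV=np.array([.5993,.1675])
def arc(th0,th1,r=.055,z=.05,v=.09):
    n=max(2,int(abs(th1-th0)/.13)+1); F=[]
    for th in np.linspace(th0,th1,n):
        p=loc(PIV,DY,-r*np.sin(th),-r*np.cos(th)); manip.move_l([*p,z],down(DY+np.pi-th),v=v); F.append(np.linalg.norm(manip.get_obs()["ft_force"][:2]))
    print("arc F",np.round(F,1))
def over(th,z=.15,r=.055):
    manip.reach([*loc(PIV,DY,-r*np.sin(th),-r*np.cos(th)),z],down(DY+np.pi-th))
E
python3 - <<'E'
from h import *
manip.set_gripper(.032); manip.reach([.5,.0,.3],down(.8)); over(1.31)
p=manip.get_obs()["ee_pos"]; print("hit",manip.move_l([p[0],p[1],.05],v=.1,contact_N=5))
arc(1.31,-.3)
p=manip.get_obs()["ee_pos"]; manip.move_l([p[0],p[1],.16])
manip.reach([.55,-.3,.3],down(.8)); traycheck("f"); print(manip.get_obs()["clock"])
im=cv2.imread("pics/top_f.png")[100:300,130:400];cv2.imwrite("pics/m_f.png",cv2.resize(im,None,fx=2.9,fy=2.9))
E
```

```text
hit False
arc F [0.7 0.2 0.6 0.7 0.1 0.7 1.  0.3 0.9 0.4 0.2 0.8 0.5]
f tray match 0.685 (286, 186) expected (286,186) 0.685
45.325
```

View pics/m_f.png

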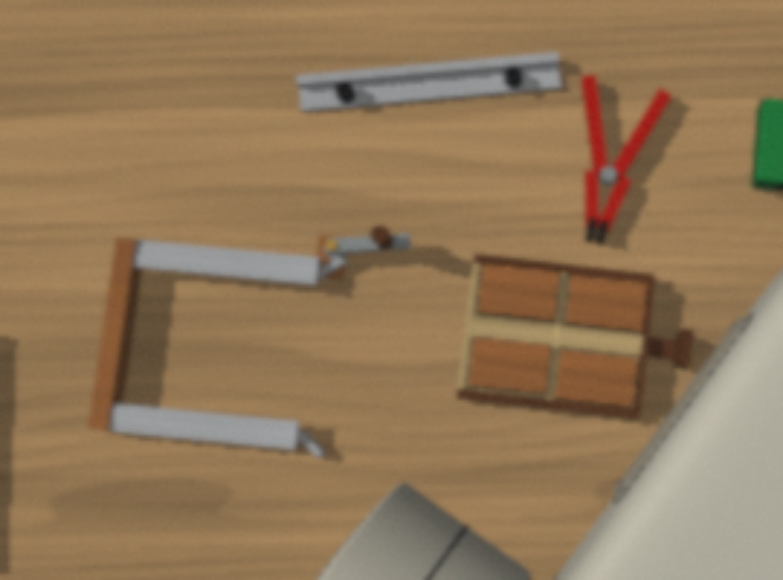

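The latch is open, its arm pointing outward at (370,242), and the tray is still in place. Now I'll slide the tray in.

```bash
python3 - <<'E'
from h import *
q=down(TY+np.pi/2); H=loc(TRAY,TY,0,-.131)
manip.reach([*H,.14],q); manip.set_gripper(.034,80)
print("hit",manip.move_l([*H,.025],v=.1,contact_N=5)); manip.set_gripper(0,80); print(manip.get_obs()["finger_gap"])
qd=down(DY+np.pi/2); D=lambda x,y:[*loc(DOCK,DY,x,y-.131),.025]
st=lambda t:(lambda o:print(t,o["ee_pos"].round(4),np.round(o["ft_force"],1),round(o["finger_gap"],4),round(o["clock"],2)))(manip.get_obs())
print(manip.move_l(D(0,-.235),qd,v=.1,contact_N=20)); st("align")
print(manip.move_l(D(0,-.12),v=.08,contact_N=15)); st("mouth")
print(manip.move_l(D(0,-.015),v=.06,contact_N=15)); st("near")
cv2.imwrite("pics/top_g.png",manip.camera("top"))
E
```

```text
hit False
0.010885449087724066
False
align [ 0.4586 -0.077   0.0257] [ 1.  -1.8  6.9] 0.011 49.33
False
mouth [0.472  0.0366 0.0257] [ 0.2 -6.7  8.5] 0.0111 50.92
False
near [0.4843 0.1406 0.0257] [-0.4 -9.4  9.3] 0.0109 52.82
```

```bash
python3 - <<'E'
from h import *
D=lambda x,y:[*loc(DOCK,DY,x,y-.131),.025]
print(manip.move_l(D(0,.012),v=.03,contact_N=12)); o=manip.get_obs()
e=o["ee_pos"][:2]-DOCK; print("handle in dock",loc((0,0),-DY,*e),o["ft_force"].round(1),o["finger_gap"])
manip.set_gripper(.034); p=o["ee_pos"]; manip.move_l([p[0],p[1],.15],v=.12)
manip.reach([p[0]-.02,p[1]-.02,.25],down(DY)); S=manip.get_obs(); print(S["ee_pos"],S["clock"]); cv2.imwrite("pics/dk.png",manip.camera("wrist"))
cv2.imwrite("pics/dkc.png",cv2.resize(cv2.imread("pics/dk.png")[:300,160:520],None,fx=2,fy=2))
E
```

```text
True
handle in dock [ 0.00066383 -0.12913229] [ 0.1 -3.4  4.7] 0.010894844755155758
[0.46656171 0.13851067 0.24956655] 56.425
```

View pics/dkc.png

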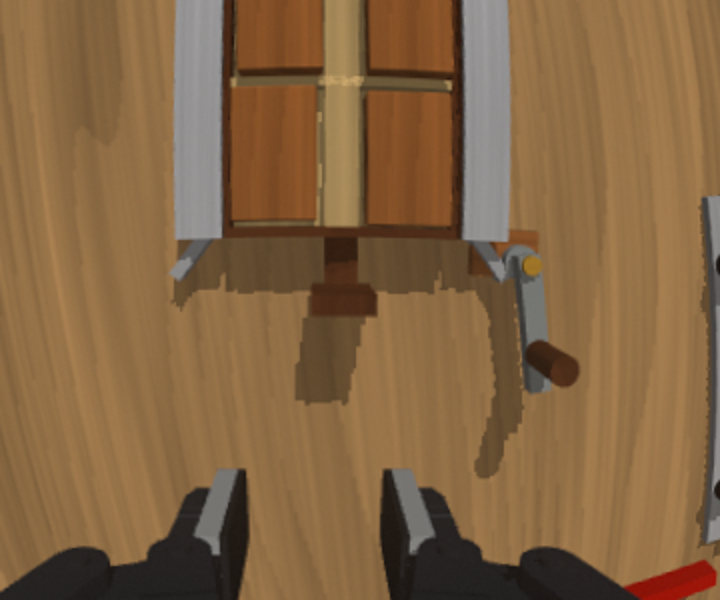

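The tray front is flush with the ends of the lips. The latch stands open at about -0.2 rad with its post top at crop (563,370). Next I'll close it.

```bash
python3 - <<'E'
from h import *
S=manip.get_obs()
p=at("wrist",[[160+563/2,185]],.08,S)[0,:2]; e=loc((0,0),-DY,*(p-PIV)); th=np.arctan2(-e[0],-e[1]); print("post",p,"r",np.hypot(*e),"th",th)
manip.set_gripper(.032,30); over(th)
q=manip.get_obs()["ee_pos"]; h=manip.move_l([q[0],q[1],.05],v=.1,contact_N=5); print("hit",h)
if not h:
    manip.set_gripper(.027); arc(th,1.5)
    t=1.68; P=loc(PIV,DY,-.055*np.sin(t),-.055*np.cos(t)); print("end contact",manip.move_l([*P,.05],down(DY+np.pi-t),v=.03,contact_N=8))
    q=manip.get_obs(); e=loc((0,0),-DY,*(q["ee_pos"][:2]-PIV)); print("tool th",np.arctan2(-e[0],-e[1]),q["ft_force"].round(1))
    manip.set_gripper(.034); q=q["ee_pos"]; manip.move_l([q[0],q[1],.16],v=.12)
    c=loc(DOCK,DY,0,-.09); manip.reach([*c,.25],down(DY)); print(manip.get_obs()["clock"]); cv2.imwrite("pics/fin.png",manip.camera("wrist"))
    cv2.imwrite("pics/finc.png",cv2.resize(cv2.imread("pics/fin.png")[:300,120:520],None,fx=2,fy=2))
E
```

```text
post [0.60152857 0.11418015] r 0.05336640245544684 th -0.16077190867992033
hit False
arc F [0.6 0.7 0.9 0.4 0.4 0.6 0.4 0.3 0.4 0.3 0.8 0.9 1.1]
end contact False
tool th 1.6704331467022142 [-0.4 -2.7  0.7]
67.8
```

View pics/finc.png

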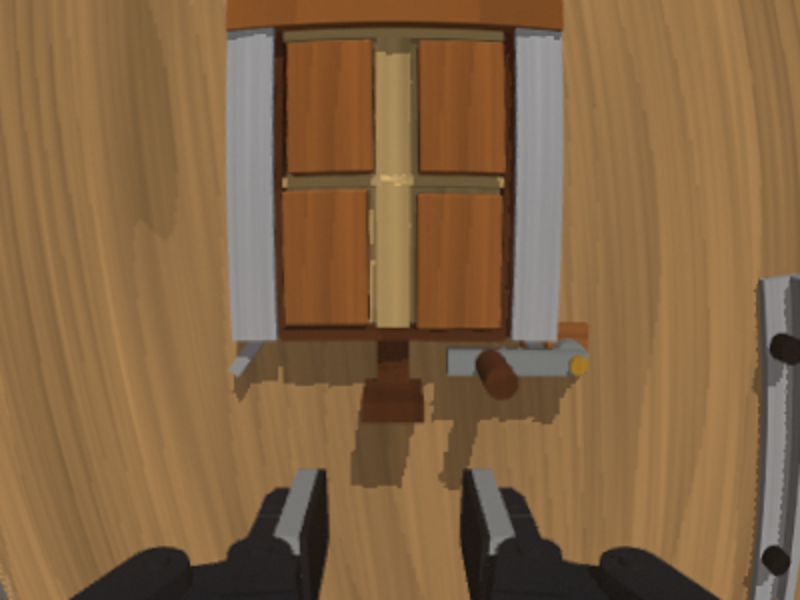

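The latch lies straight across the front from (447,362) to (580,362). The tray is against the stop and all four blocks are seated.

```bash
python3 - <<'E'
from h import *
manip.pause(.5); manip.job_done(); print(manip.get_obs()["clock"])
E
```

```text
the job is handed in; nothing more can be done
the job is handed in; nothing more can be done
```

The job is done and handed in, at about 69 s on the robot's clock. `job_done` gives no verdict, so these results rest on my own checks.

- **Blocks:** Pocket 1 already held a spare, so I moved three blocks from the caddy into pockets 4, 3 and 2. The last picture shows all four lying flat inside their pockets.
- **Tray:** I opened the latch and slid the tray in by its handle until it met the stop. It stopped with its centre at about y = +2 mm and x = +1 mm in the dock frame, assuming the stated handle offset. That is within the 2 mm calibration error. The last picture shows its front flush with the ends of the lips.
- **Latch:** I swung it shut, and the last picture shows it straight across the tray's front. The 8 N end-stop trigger did not fire at the end of that move. So the picture and the tool's final angle (1.67 rad, with about 0.08 rad of slack) are the evidence that it is past 1.40 rad.
- **Disturbances:** I saw no knock to the tray and no slackening of the grip. No bystanding tool looked moved in the pictures I viewed, but I took no final top view of the whole bench.

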